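# Set up the wooden site model

## Task

Set up the architect's site model: stand the wooden round hall and the long block upright on the white boards, each inside the drawn outline of its own shape, and lay the plain L-shaped storey inside the L outline. Then lay the other L-shaped storey (the one with the small rooftop box, box up) squarely on top of the plain one but facing the opposite way, half a turn round, so that its two arm ends rest on the arm ends below, the pile balances and the two together close a square courtyard. Leave everything standing free and still.

Things in the scene. Friction and masses are not known exactly. Their poses are not given: they have to be found in the camera images.
- round_hall: Loose upright cylinder of pale wood, 52 mm diameter, 48 mm tall, about 60 g. Origin: centre of its underside; z up along its axis.
- long_block: Loose rectangular block of pale wood, 104 mm long (its x), 34 mm wide (its y), 44 mm tall, about 80 g. Origin: centre of its underside.
- storey_plain: Loose L of pale wood lying flat, plain flat top: fits an 80 x 80 mm square, arms 33 mm wide, 30 mm thick, about 70 g. Origin: underside, centre of the 80 mm square (just inside the notch). One arm lies along its x at y from -40 to -7 mm, the other along its y at x from -40 to -7 mm; elbow at (-x, -y), open notch at (+x, +y).
- storey_roof: Loose L of pale wood, same size, origin and axes as storey_plain (80 mm square, arms 33 mm wide, 30 mm thick, elbow at (-x, -y)), but with a small dark-wood rooftop box, 22 x 22 x 16 mm tall, on the elbow; about 70 g. It goes on top of storey_plain, origins in one vertical line, its x and y axes each the reverse of storey_plain's.
- plot_round: Fixed white board, 86 x 86 mm, 3 mm thick, with a black circle 64 mm across drawn round its middle: the place of round_hall (6 mm free all round). Origin: centre of the board's underside and of the circle, at table height; its top is 3 mm higher.
- plot_long: Fixed white board, 136 mm (its x) by 66 mm (its y), 3 mm thick, with a black rectangle 116 x 46 mm drawn in its middle: the place of long_block, lengthwise along x, either way round (6 mm free all round). Origin: centre of the board's underside, at table height; its top is 3 mm higher.
- plot_l: Fixed white board, 112 x 112 mm, 3 mm thick, with a black L outline, 6 mm larger all round than storey_plain, whose place it is. Outline's elbow at (-x, -y), notch at (+x, +y). Origin NOT in the middle: at table height, 20 mm in -x and 20 mm in -y from the middle of board and outline; storey_plain's origin belongs at (+20, +20, +3) mm in this frame, axes alike.
There are look-alikes about, which are no part of the job. What is shaped like the round_hall but orange or turquoise is not meant.

How it is judged:
By the outcome, as a careful person would: the job done as asked, in the order asked, and still so for the second after the job is handed in, with the robot touching nothing.
It also fails if it takes over 122 s, if anything falls off the work surface, if the arm or the gripper's body presses on something with over 40 N, if the wrist force passes 120 N, or if a joint passes its speed limit or range.

## Robot

A 6-joint arm with a two-finger parallel gripper is mounted at the origin on the work surface. World frame = base frame: x ahead of the robot, y to its left, z up, the work surface at z = 0. Lengths are in m, angles in rad, forces in N, time in s.
With the tool pointing down it reaches from about 0.25 to 0.775 m from the base axis. Payload 4 kg.
Tool frame: the origin (TCP) lies at the very end of the fingers, on their centre line; the grasp point (between the pads) lies 19 mm behind it (tcp_to_grasp is the distance from the TCP to the grasp point, in m); z points along the fingers, y is the line along which they close (so a half turn about z gives the same grasp; the last joint's range is limited). The gripper opens to 94 mm and grips with 3 to 60 N. Pads are 16 mm wide; open, the fingers measure 119 mm over their backs; the gripper's body (75 mm by 177 mm) begins 78 mm behind the grasp point.
Start: joints at [-1.4, 0.087, 1.371, -0, 1.684, -0.103], TCP at [0.149, -0.53, 0.206] pointing down, gripper open.
Joint ranges: [-3.1, 3.1], [-0.76, 2.03], [0.27, 2.55], [-1.08, 4.22], [0.17, 2.65], [-2.57, 2.57]. Speed limits (rad/s): [2.79, 2.79, 3.14, 3.14, 3.14, 3.14].

## Interface

Orientations are given as [roll, pitch, yaw] about the fixed x, y, z axes, in that order (R = Rz(yaw) Ry(pitch) Rx(roll)).
In Python, from bench import * gives the robot as it stands.
- The arm moves only by the tool creep_tool, called after "Request:" by a JSON object that holds its "method" and its "body". Schema: {"type":"object","properties":{"ticks":{"type":"array","items":{"type":"object","properties":{"aperture":{"type":"number"},"x":{"type":"number"},"y":{"type":"number"},"z":{"type":"number"},"twist":{"type":"number"}},"additionalProperties":false,"required":["aperture"]},"minItems":1,"maxItems":20},"only":{"type":"string"},"quiet":{"type":"boolean"},"lines":{"type":"string"}},"required":["ticks"],"additionalProperties":false}. ticks is a list of rows, 1 to 20 of them, each an object with the fields aperture (the finger opening in m), x, y, z (the shift in parts of the range, where 1.0 means 20 cm), twist (a turn about the tool's z in normalised numbers (1 is 2 rad)); a field left out counts as zero (the opening has to be given); each row shifts and turns the commanded pose from where the row before left it, along the tool's axes as they then stand; what a row does not reach is not made up. A row lasts 1/12 s, in which the tool goes at most 0.0417 m and 0.125 rad, less where a joint would pass 70% of its speed; a pose out of reach is approached as far as the arm can. The fingers move at their own pace and stop on an object; the grip force is fixed at half the most. Time passes only in rows, so rows that do not move let the fingers close. The tool returns the time, the measured TCP pose, the force, the opening and the grip force at its end. only (a regular expression) keeps the lines of the reply that match it, lines (a string "A,B") keeps lines A to B, and quiet returns only ok. Shift and turn numbers lie between -1 and 1, and a call with a number outside is refused. Input that does not fit is refused with a message, and nothing moves.
- get_obs(): the state, without advancing time (a new reading comes with each control period).
- snapshot(name): name is "scene" or "top" or "wrist"; returns a dict with "color" (400x640x3 uint8, blue, green, red), "fx", "fy", "cx", "cy" (pixels), "extrinsics" (4x4, takes a point from world to camera coordinates). Camera axes: x right, y down, z forward; pixel columns grow to the right and rows downward; lengths in m; the calibration is good to about 2 mm. A picture is of the moment at which its call begins. There is no depth.
- close_job(): hands the job in; it is judged then, once.
The state is a dict: "time": time; "joint_positions": joint angles; "qvel": joint speeds; "joint_torque": joint torques, N m; "tool_pos": TCP position; "ee_rot": TCP orientation; "wrist_force": force on the tool from outside, world axes, zero at the start; "wrist_torque": the same for the moment, N m; "width": finger opening in m; "finger_force": force on a finger pad.
Only numpy, scipy, OpenCV 4.12 (cv2) and the standard library are available. Lean on these libraries where they do the work, as an engineer would, in place of code of your own. Each camera call takes 0.05 s, during which the arm holds its last target. There are 200 camera calls.

## Working session

There is one attempt and no reset: what is moved stays moved. The work goes in short steps, Python scripts to look and compute and a tool call to move; the robot and the scene stay as the last step left them, time stands still between calls to the robot, and variables do not carry over. Pictures are saved under pics/ and viewed, at most 14 in all, crops included, and the job is handed in when it is done.

```bash
ls; mkdir -p pics; python3 - <<'E'
from bench import *
import cv2
o=get_obs();print({k:o[k] for k in('time','tool_pos','ee_rot','width')})
for n in("top","scene"):
    s=snapshot(n);cv2.imwrite(f"pics/{n}0.png",s["color"]);print(n,s["fx"],s["cx"],s["cy"],s["extrinsics"])
E
```

```text
pics
{'time': 0.0, 'tool_pos': array([ 0.14860369, -0.52897366,  0.20431958]), 'ee_rot': array([-3.13941788e+00, -1.90480622e-04,  2.73776245e-01]), 'width': 0.0941351990414509}
top 490.29558337543466 327.1133586097595 198.84409587367938 [[-0.00457749 -0.99984268 -0.01713639  0.05495135]
 [-0.9893049   0.00702629 -0.14569296  0.5168951 ]
 [ 0.14579044  0.0162862  -0.98918143  1.18449097]
 [ 0.          0.          0.          1.        ]]
scene 401.86026992574824 319.2860441501927 197.04467050282756 [[ 8.71163287e-02  9.96198128e-01 -1.85382759e-04 -8.76840672e-02]
 [ 8.40956336e-01 -7.36403778e-02 -5.36068592e-01 -4.07527416e-01]
 [-5.34044179e-01  4.65444288e-02 -8.44174408e-01  1.41450356e+00]
 [ 0.00000000e+00  0.00000000e+00  0.00000000e+00  1.00000000e+00]]
```

View pics/top0.png

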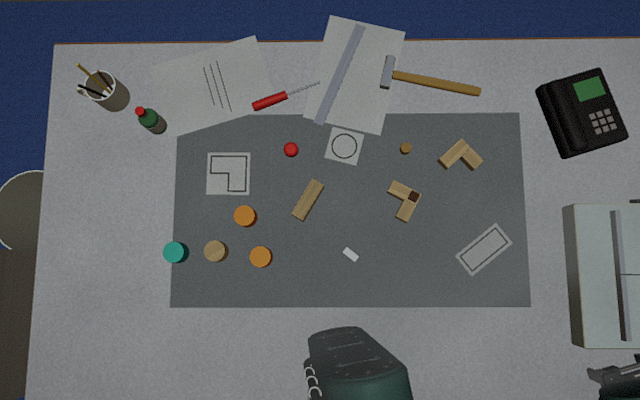

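View pics/scene0.png

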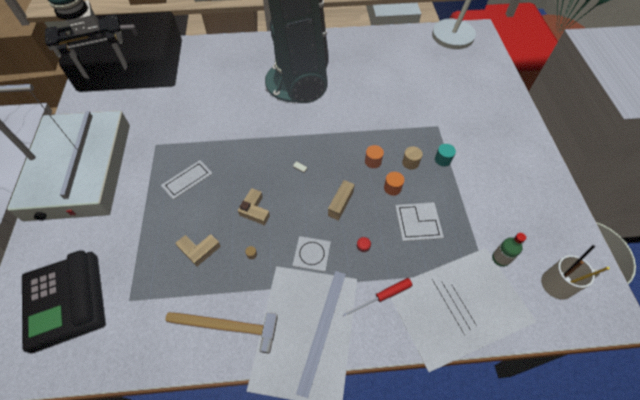

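Top view: the wooden cylinder is at (215,251). Its look-alikes are the orange ones at (245,216) and (260,257), the turquoise one at (175,252), and a small wooden disc at (406,148). The long block is at (308,200), the plain L at (460,154) and the roof L at (405,199). The boards are at (344,146) round, (228,173) L and (484,249) long.

```bash
python3 - <<'E'
import cv2
i=cv2.imread("pics/top0.png")
for n,x,y in(("cl",160,125),("cr",330,125)):
    cv2.imwrite(f"pics/{n}.png",cv2.resize(i[y:y+150,x:x+200],None,fx=4,fy=4,interpolation=cv2.INTER_CUBIC))
E
```

```text
(no output)
```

View pics/cl.png

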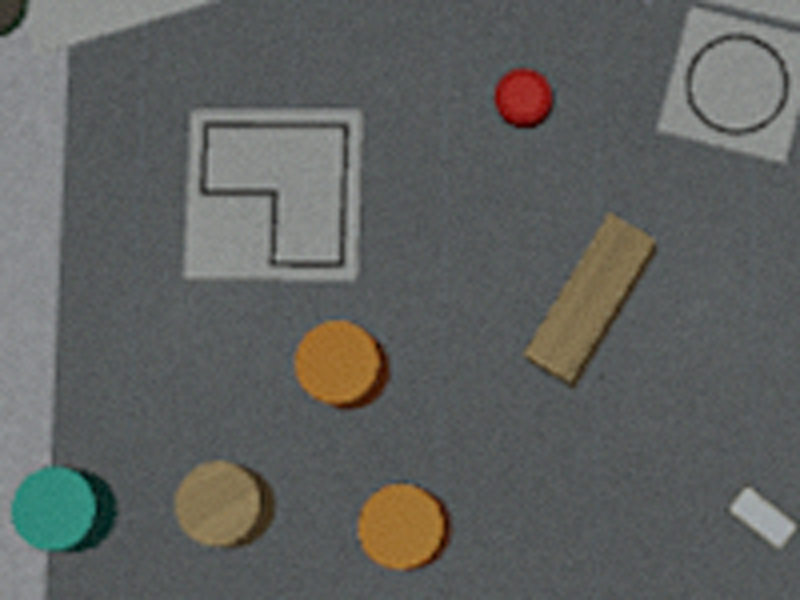

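View pics/cr.png

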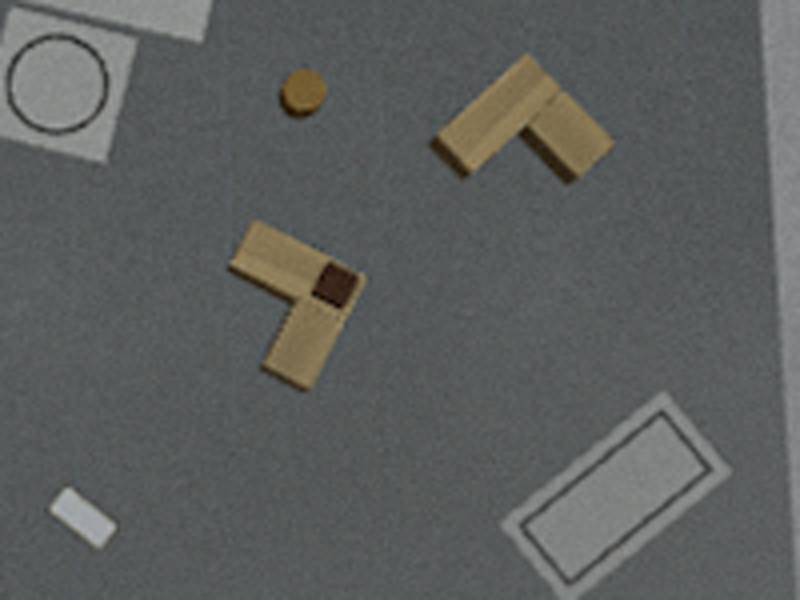

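The crops confirm the choice: wooden hall top centred at crop (220,503), a full-size pale cylinder. The plain L elbow is at (528,54) and the roof L, with its dark box, has its elbow at (366,276). I read the corners off by eye and fit the poses.

```bash
cat >h.py <<'E'
from bench import *
import numpy as np,cv2
from scipy.optimize import least_squares
def proj(s,P):
    E=s["extrinsics"];c=np.atleast_2d(P)@E[:3,:3].T+E[:3,3]
    return np.c_[c[:,0]/c[:,2]*s["fx"]+s["cx"],c[:,1]/c[:,2]*s["fy"]+s["cy"]]
def ray(s,uv,z):
    E=s["extrinsics"];R=E[:3,:3];C=-R.T@E[:3,3]
    d=R.T@np.array([(uv[0]-s["cx"])/s["fx"],(uv[1]-s["cy"])/s["fy"],1]);return C+d*(z-C[2])/d[2]
def place(p,L):
    L=np.asarray(L,float);c,q=np.cos(p[2]),np.sin(p[2])
    return np.c_[p[0]+c*L[:,0]-q*L[:,1],p[1]+q*L[:,0]+c*L[:,1],L[:,2]]
def fit(s,L,uv,yaw0,g):
    r=least_squares(lambda p:(proj(s,place(p,L))-uv).ravel(),[*g,yaw0],x_scale=[.01,.01,.1])
    return r.x,np.abs(r.fun).max()
def go(x,y,z,yaw,half=True):
    o=get_obs();t=np.array(o["tool_pos"]);cur=o["ee_rot"][2]
    print("at",t.round(4),"yaw",round(cur,4),"q6",round(o["joint_positions"][5],3))
    for k in ([-1,0,1] if half else [-2,0,2]):
        Y=yaw+k*np.pi
        a=cur-Y
        if abs(a)>3.2: continue
        d=np.array([x,y,z])-t;c,q=np.cos(Y),np.sin(Y)
        c0,q0=np.cos(cur),np.sin(cur)
        print("turn %.3f then dx %.4f dy %.4f dz %.4f | move first dx %.4f dy %.4f"%(a,c*d[0]+q*d[1],q*d[0]-c*d[1],-d[2],c0*d[0]+q0*d[1],q0*d[0]-c0*d[1]))
Lc=np.array([[-40,-40],[40,-40],[40,-7],[-7,-7],[-7,40],[-40,40]])/1e3
def lift(a,z): return np.c_[np.asarray(a,float),np.full(len(a),z)]
E
python3 - <<'E'
from h import *
s=snapshot("top")
l=lambda a:np.array(a,float)/4+[160-.375,125-.375]
r=lambda a:np.array(a,float)/4+[330-.375,125-.375]
def show(n,L,uv,y0):
    g=ray(s,uv.mean(0),L[0][2])[:2];x,e=fit(s,L,uv,y0,g);print(n,x.round(4),"maxres px",round(e,2))
print("hall",ray(s,l([[220,503]])[0],.048)); print("roundc",ray(s,r([[58,84]])[0],.003),ray(s,l([[737,83]])[0],.003))
o=np.array([[-46,-46],[46,-46],[46,-1],[-1,-1],[-1,46],[-46,46]])/1e3+.02
uv=l([[347,126],[205,124],[203,190],[275,192],[273,264],[342,266]])
show("plot_l outline",lift(o,.003),uv,1.57)
b=np.array([[-56,-56],[56,-56],[56,56],[-56,56]])/1e3+.02
show("plot_l board",lift(b,.003),l([[361,110],[191,109],[184,278],[358,280]]),1.57)
rec=lambda a,b:np.array([[-a,-b],[a,-b],[a,b],[-a,b]])/2e3
# long: local x along image up-right
show("plot_long out",lift(rec(116,46),.003),r([[522,525],[570,584],[712,469],[662,412]]),-0.8)
show("plot_long brd",lift(rec(136,66),.003),r([[501,522],[573,602],[731,469],[665,392]]),-0.8)
show("block",lift(rec(104,34),.044),l([[525,353],[571,382],[656,241],[610,212]]),-.5)
# roof: elbow (366,276); arms to (255,220) and (306,390)
show("roof",lift(Lc,.03),r([[366,276],[255,220],[230,262],[297,298],[263,366],[308,387]]),1.2)
show("plain",lift(Lc,.03),r([[528,54],[433,139],[464,172],[524,127],[573,178],[614,144]]),2.4)
E
```

```text
hall [0.39033448 0.3275375  0.048     ]
roundc [0.66233765 0.00751966 0.003     ] [0.66301304 0.0081647  0.003     ]
plot_l outline [0.6114 0.2891 1.5511] maxres px 0.4
plot_l board [0.6117 0.2894 1.5604] maxres px 0.26
plot_long out [ 0.3927 -0.3405 -2.4913] maxres px 19.81
plot_long brd [ 0.3936 -0.3411 -2.4751] maxres px 19.94
block [ 0.517   0.1015 -2.1434] maxres px 19.49
roof [ 0.5134 -0.1304  1.0722] maxres px 0.58
plain [ 0.6159 -0.2851  2.2859] maxres px 1.14
```

```bash
python3 - <<'E'
from h import *
s=snapshot("top");im=s["color"]
l=lambda a:np.array(a,float)/4+[160-.375,125-.375]
r=lambda a:np.array(a,float)/4+[330-.375,125-.375]
big=cv2.resize(im[125:275,330:530],None,fx=4,fy=4,interpolation=cv2.INTER_CUBIC)
def show(n,L,uv,y0,c):
    g=ray(s,uv.mean(0),L[0][2])[:2];x,e=fit(s,L,uv,y0,g);print(n,x.round(4),"maxres px",round(e,2))
    p=(proj(s,place(x,L))-[330-.375,125-.375])*4
    cv2.polylines(big,[(p*16).round().astype(int)],True,c,1,cv2.LINE_AA,4)
rec=lambda a,b:np.array([[-a,-b],[a,-b],[a,b],[-a,b]])/2e3
show("plot_long out",lift(rec(116,46),.003),r([[570,584],[712,469],[662,412],[522,525]]),-0.8,(0,0,255))
show("plot_long brd",lift(rec(136,66),.003),r([[573,602],[731,469],[665,392],[501,522]]),-0.8,(0,255,0))
show("block",lift(rec(104,34),.044),l([[571,382],[656,241],[610,212],[525,353]]),-.5,(0,0,0))
show("roof",lift(Lc,.03),r([[366,276],[255,220],[230,262],[297,298],[263,366],[308,387]]),1.2,(0,0,255))
show("plain",lift(Lc,.03),r([[528,54],[437,137],[465,164],[524,125],[576,170],[614,143]]),2.4,(0,0,255))
cv2.imwrite("pics/ov.png",big)
E
```

```text
plot_long out [ 0.3923 -0.341  -0.9119] maxres px 0.26
plot_long brd [ 0.3932 -0.3417 -0.9037] maxres px 1.06
block [ 0.5169  0.1011 -0.5421] maxres px 0.41
roof [ 0.5134 -0.1304  1.0722] maxres px 0.58
plain [ 0.6182 -0.2861  2.2876] maxres px 1.58
```

View pics/ov.png

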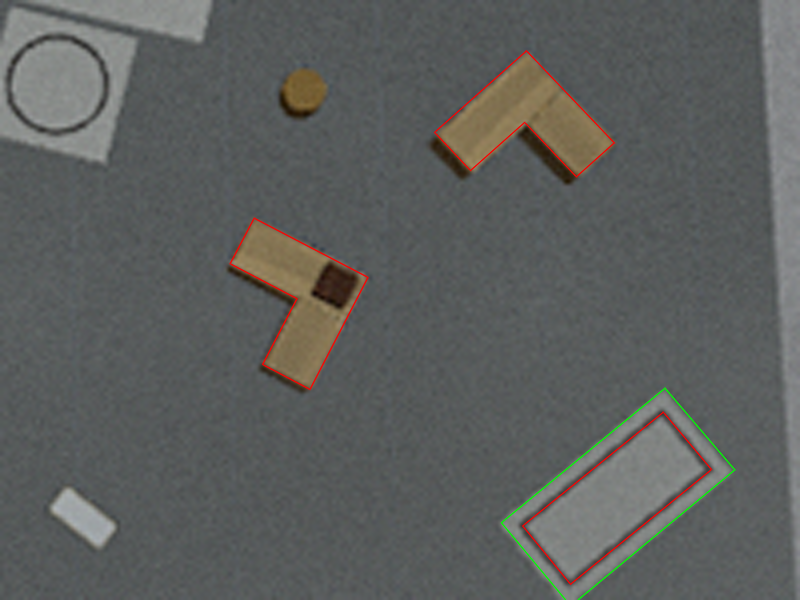

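The overlay fits the tops, boards and outlines to within about 1 mm. First object: the hall.

```bash
python3 -c "
from h import *
go(.39,.3275,.206,1.571)"
```

```text
at [ 0.1486 -0.5292  0.2048] yaw 0.2737 q6 -0.103
turn 1.844 then dx -0.8566 dy -0.2415 dz -0.0012 | move first dx 0.4640 dy -0.7595
turn -1.297 then dx 0.8566 dy 0.2415 dz -0.0012 | move first dx 0.4640 dy -0.7595
```

The manual's scale: shifts go in shares of 20 cm and turns go in shares of 2 rad. Converting my numbers, 0.037 m is 0.185, 0.0105 m is 0.0525, -0.118 rad is -0.059.

Request:
{"method": "creep_tool", "body": {"ticks": [{"aperture":0.094, "twist":-0.059}, {"aperture":0.094, "twist":-0.059}, {"aperture":0.094, "twist":-0.059}, {"aperture":0.094, "twist":-0.059}, {"aperture":0.094, "twist":-0.059}, {"aperture":0.094, "twist":-0.059}, {"aperture":0.094, "twist":-0.059}, {"aperture":0.094, "twist":-0.059}, {"aperture":0.094, "twist":-0.059}, {"aperture":0.094, "twist":-0.059}, {"aperture":0.094, "twist":-0.0585}, {"aperture":0.094, "x":0.185, "y":0.0525}, {"aperture":0.094, "x":0.185, "y":0.0525}, {"aperture":0.094, "x":0.185, "y":0.0525}, {"aperture":0.094, "x":0.185, "y":0.0525}, {"aperture":0.094, "x":0.185, "y":0.0525}, {"aperture":0.094, "x":0.185, "y":0.0525}, {"aperture":0.094, "x":0.185, "y":0.0525}, {"aperture":0.094, "x":0.185, "y":0.0525}, {"aperture":0.094, "x":0.185, "y":0.0525}]}}

```text
time: 1.87
tool_pos: [0.2431, -0.1948, 0.2053]
ee_rot: [3.141, 0.0, 1.57]
wrist_force: [0.8, 0.7, -0.0]
width: 0.0941
finger_force: 0.0
```

Request:
{"method": "creep_tool", "body": {"ticks": [{"aperture":0.094, "x":0.185, "y":0.0525}, {"aperture":0.094, "x":0.185, "y":0.0525}, {"aperture":0.094, "x":0.185, "y":0.0525}, {"aperture":0.094, "x":0.185, "y":0.0525}, {"aperture":0.094, "x":0.185, "y":0.0525}, {"aperture":0.094, "x":0.185, "y":0.0525}, {"aperture":0.094, "x":0.185, "y":0.0525}, {"aperture":0.094, "x":0.185, "y":0.0525}, {"aperture":0.094, "x":0.185, "y":0.0525}, {"aperture":0.094, "x":0.185, "y":0.0525}, {"aperture":0.094, "x":0.185, "y":0.0525}, {"aperture":0.094, "x":0.185, "y":0.0525}, {"aperture":0.094, "x":0.185, "y":0.0525}, {"aperture":0.094}, {"aperture":0.094}]}}

```text
time: 3.12
tool_pos: [0.3793, 0.2855, 0.2042]
ee_rot: [-3.139, 0.002, 1.574]
wrist_force: [-0.6, -0.6, -0.9]
width: 0.0942
finger_force: 0.0
```

```bash
python3 -c "
from h import *
go(.39,.3275,.012,1.571)
s=snapshot('wrist');cv2.imwrite('pics/w1.png',s['color']);print(proj(s,[.39,.3275,.048]),proj(s,[.416,.3275,.048]))"
```

```text
at [0.3793 0.2855 0.2042] yaw 1.5739 q6 0.523
turn 3.145 then dx -0.0420 dy -0.0107 dz 0.1922 | move first dx 0.0419 dy 0.0108
turn 0.003 then dx 0.0420 dy 0.0107 dz 0.1922 | move first dx 0.0419 dy 0.0108
turn -3.139 then dx -0.0420 dy -0.0107 dz 0.1922 | move first dx 0.0419 dy 0.0108
[[330.98420876 152.30281405]] [[353.05964117 152.3808908 ]]
```

View pics/w1.png

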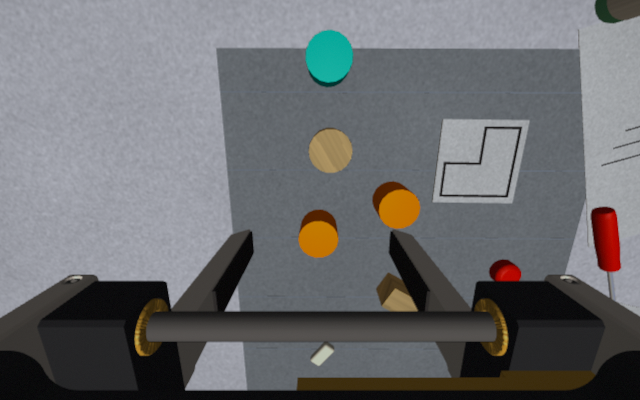

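The wrist view puts the wooden hall top at (330,151), against a predicted (331,152). The pose is confirmed and the orange ones at (319,238) and (399,208) are clear of the fingers.

To row units: 0.04 m is 0.2, 0.036 m is 0.18.

Request:
{"method": "creep_tool", "body": {"ticks": [{"aperture":0.094, "x":0.105, "y":0.0265}, {"aperture":0.094, "x":0.105, "y":0.0265}, {"aperture":0.094, "z":0.2}, {"aperture":0.094, "z":0.2}, {"aperture":0.094, "z":0.2}, {"aperture":0.094, "z":0.18}, {"aperture":0.094, "z":0.1}, {"aperture":0.094, "z":0.08}, {"aperture":0.094}, {"aperture":0.04}, {"aperture":0.04}, {"aperture":0.04}, {"aperture":0.04}, {"aperture":0.04}, {"aperture":0.04}, {"aperture":0.04}, {"aperture":0.04}, {"aperture":0.04}, {"aperture":0.04}]}}

```text
time: 4.75
tool_pos: [0.3905, 0.3267, 0.0139]
ee_rot: [3.141, -0.0, 1.571]
wrist_force: [-1.8, -0.4, 3.0]
width: 0.0514
finger_force: 30.0
```

To row units: -0.04 m is -0.2, -0.029 m is -0.145.

Request:
{"method": "creep_tool", "body": {"ticks": [{"aperture":0.04, "z":-0.15}, {"aperture":0.04, "z":-0.2}, {"aperture":0.04, "z":-0.2}, {"aperture":0.04, "x":-0.145, "y":0.1235}, {"aperture":0.04, "x":-0.145, "y":0.1235}, {"aperture":0.04, "x":-0.145, "y":0.1235}, {"aperture":0.04, "x":-0.145, "y":0.1235}, {"aperture":0.04, "x":-0.145, "y":0.1235}, {"aperture":0.04, "x":-0.145, "y":0.1235}, {"aperture":0.04, "x":-0.145, "y":0.1235}, {"aperture":0.04, "x":-0.145, "y":0.1235}, {"aperture":0.04, "x":-0.145, "y":0.1235}, {"aperture":0.04, "x":-0.145, "y":0.1235}, {"aperture":0.04, "x":-0.1485, "y":0.125}, {"aperture":0.04}, {"aperture":0.04}]}}

```text
time: 6.08
tool_pos: [0.6625, 0.0049, 0.1213]
ee_rot: [-3.139, -0.0, 1.568]
wrist_force: [-0.7, 0.6, -1.9]
width: 0.0516
finger_force: 30.0
```

```bash
python3 -c "
from h import *
go(.6626,.007,.0175,1.571)"
```

```text
at [0.6625 0.0049 0.1213] yaw 1.5676 q6 -0.075
turn 3.138 then dx -0.0021 dy -0.0001 dz 0.1038 | move first dx 0.0021 dy 0.0001
turn -0.003 then dx 0.0021 dy 0.0001 dz 0.1038 | move first dx 0.0021 dy 0.0001
turn -3.145 then dx -0.0021 dy -0.0001 dz 0.1038 | move first dx 0.0021 dy 0.0001
```

To row units: 0.04 m is 0.2, 0.03 m is 0.15.

Request:
{"method": "creep_tool", "body": {"ticks": [{"aperture":0.04, "x":0.01, "z":0.2}, {"aperture":0.04, "z":0.15}, {"aperture":0.04, "z":0.1}, {"aperture":0.04, "z":0.04}, {"aperture":0.04, "z":0.02}, {"aperture":0.04}, {"aperture":0.04}]}}

```text
time: 6.67
tool_pos: [0.6633, 0.0093, 0.0234]
ee_rot: [3.139, 0.0, 1.572]
wrist_force: [-0.5, 0.8, -0.8]
width: 0.0512
finger_force: 30.0
```

To row units: 0.002 m is 0.01.

Request:
{"method": "creep_tool", "body": {"ticks": [{"aperture":0.04, "z":0.01}, {"aperture":0.04}]}}

```text
time: 6.83
tool_pos: [0.6634, 0.0088, 0.0213]
ee_rot: [3.138, 0.0, 1.571]
wrist_force: [-0.4, 0.8, -1.2]
width: 0.0519
finger_force: 30.0
```

Request:
{"method": "creep_tool", "body": {"ticks": [{"aperture":0.04, "z":0.01}, {"aperture":0.04}]}}

```text
time: 7.0
tool_pos: [0.6626, 0.0087, 0.0179]
ee_rot: [3.141, 0.0, 1.571]
wrist_force: [-0.9, -0.9, -1.1]
width: 0.0515
finger_force: 30.0
```

Request:
{"method": "creep_tool", "body": {"ticks": [{"aperture":0.04, "z":0.01}, {"aperture":0.04}]}}

```text
time: 7.17
tool_pos: [0.6628, 0.0086, 0.0169]
ee_rot: [3.14, 0.0, 1.571]
wrist_force: [-1.4, -0.0, 4.7]
width: 0.0516
finger_force: 30.0
```

To row units: -0.04 m is -0.2, -0.03 m is -0.15.

Request:
{"method": "creep_tool", "body": {"ticks": [{"aperture":0.094}, {"aperture":0.094}, {"aperture":0.094}, {"aperture":0.094}, {"aperture":0.094}, {"aperture":0.094}, {"aperture":0.094, "z":-0.15}, {"aperture":0.094, "z":-0.2}, {"aperture":0.094, "z":-0.2}, {"aperture":0.094, "z":-0.2}, {"aperture":0.094}]}}

```text
time: 8.08
tool_pos: [0.6669, 0.0085, 0.1773]
ee_rot: [3.123, 0.001, 1.571]
wrist_force: [1.2, -0.7, 2.4]
width: 0.0942
finger_force: 0.0
```

```bash
python3 -c "
from h import *
go(.517,.1011,.012,-.542)"
```

```text
at [0.6669 0.0085 0.1773] yaw 1.5708 q6 -0.072
turn 2.113 then dx -0.1762 dy -0.0020 dz 0.1653 | move first dx 0.0926 dy -0.1499
turn -1.029 then dx 0.1762 dy 0.0020 dz 0.1653 | move first dx 0.0926 dy -0.1499
```

To row units: 0.036 m is 0.18, 0.035 m is 0.175, -0.1143 rad is -0.0572.

Request:
{"method": "creep_tool", "body": {"ticks": [{"aperture":0.094, "twist":-0.0572}, {"aperture":0.094, "twist":-0.0572}, {"aperture":0.094, "twist":-0.0572}, {"aperture":0.094, "twist":-0.0572}, {"aperture":0.094, "twist":-0.0572}, {"aperture":0.094, "twist":-0.0572}, {"aperture":0.094, "twist":-0.0572}, {"aperture":0.094, "twist":-0.0572}, {"aperture":0.094, "twist":-0.0572}, {"aperture":0.094, "x":0.175}, {"aperture":0.094, "x":0.175}, {"aperture":0.094, "x":0.175}, {"aperture":0.094, "x":0.175}, {"aperture":0.094, "x":0.18, "y":0.01}, {"aperture":0.094, "z":0.15}, {"aperture":0.094, "z":0.15}, {"aperture":0.094}, {"aperture":0.094}]}}

```text
time: 9.58
tool_pos: [0.511, 0.1012, 0.1039]
ee_rot: [-3.139, -0.003, 2.6]
wrist_force: [-0.1, -0.8, 0.3]
width: 0.094
finger_force: 0.0
```

```bash
python3 -c "
from h import *
go(.517,.1011,.012,-.542)"
```

```text
at [0.511  0.1012 0.1039] yaw 2.5997 q6 -0.942
turn 3.142 then dx 0.0052 dy -0.0030 dz 0.0919 | move first dx -0.0052 dy 0.0030
turn 0.000 then dx -0.0052 dy 0.0030 dz 0.0919 | move first dx -0.0052 dy 0.0030
```

To row units: 0.03 m is 0.15, 0.02 m is 0.1.

Request:
{"method": "creep_tool", "body": {"ticks": [{"aperture":0.094, "x":-0.025, "y":0.015, "z":0.15}, {"aperture":0.094, "z":0.15}, {"aperture":0.094, "z":0.1}, {"aperture":0.094, "z":0.055}, {"aperture":0.094}, {"aperture":0.094}, {"aperture":0.02}, {"aperture":0.02}, {"aperture":0.02}, {"aperture":0.02}, {"aperture":0.02}, {"aperture":0.02}, {"aperture":0.02}, {"aperture":0.02}, {"aperture":0.02}, {"aperture":0.02}, {"aperture":0.02}, {"aperture":0.02}]}}

```text
time: 11.08
tool_pos: [0.5184, 0.1013, 0.0144]
ee_rot: [-3.142, -0.0, 2.599]
wrist_force: [-0.1, -0.3, 0.4]
width: 0.0339
finger_force: 30.0
```

```bash
python3 -c "
from h import *
go(.3925,-.3412,.12,-.909)"
```

```text
at [0.5184 0.1013 0.0144] yaw 2.5995 q6 -0.943
turn 0.367 then dx -0.2717 dy -0.3712 dz -0.1056 | move first dx -0.1205 dy -0.4440
```

To row units: -0.04 m is -0.2, -0.036 m is -0.18, 0.1223 rad is 0.0612.

Request:
{"method": "creep_tool", "body": {"ticks": [{"aperture":0.02, "z":-0.15}, {"aperture":0.02, "z":-0.2}, {"aperture":0.02, "z":-0.18}, {"aperture":0.02, "twist":0.0612}, {"aperture":0.02, "twist":0.0612}, {"aperture":0.02, "twist":0.0612}, {"aperture":0.02, "x":-0.1135, "y":-0.1545}, {"aperture":0.02, "x":-0.1135, "y":-0.1545}, {"aperture":0.02, "x":-0.1135, "y":-0.1545}, {"aperture":0.02, "x":-0.1135, "y":-0.1545}, {"aperture":0.02, "x":-0.1135, "y":-0.1545}, {"aperture":0.02, "x":-0.1135, "y":-0.1545}, {"aperture":0.02, "x":-0.1135, "y":-0.1545}, {"aperture":0.02, "x":-0.1135, "y":-0.1545}, {"aperture":0.02, "x":-0.1135, "y":-0.1545}, {"aperture":0.02, "x":-0.1135, "y":-0.1545}, {"aperture":0.02, "x":-0.1135, "y":-0.1545}, {"aperture":0.02, "x":-0.1135, "y":-0.1545}, {"aperture":0.02}, {"aperture":0.02}]}}

```text
time: 12.75
tool_pos: [0.3923, -0.3429, 0.1199]
ee_rot: [3.142, -0.001, 2.229]
wrist_force: [-0.5, 0.6, -0.7]
width: 0.0339
finger_force: 30.0
```

```bash
python3 -c "
from h import *
go(.3925,-.3412,.0175,-.909)"
```

```text
at [ 0.3923 -0.3429  0.1199] yaw 2.2287 q6 -1.485
turn 3.138 then dx -0.0012 dy -0.0013 dz 0.1024 | move first dx 0.0012 dy 0.0012
turn -0.004 then dx 0.0012 dy 0.0013 dz 0.1024 | move first dx 0.0012 dy 0.0012
```

To row units: 0.03 m is 0.15, 0.02 m is 0.1.

Request:
{"method": "creep_tool", "body": {"ticks": [{"aperture":0.02, "y":0.005, "z":0.15}, {"aperture":0.02, "z":0.15}, {"aperture":0.02, "z":0.1}, {"aperture":0.02, "z":0.05}, {"aperture":0.02, "z":0.03}, {"aperture":0.02}, {"aperture":0.02}, {"aperture":0.02}]}}

```text
time: 13.42
tool_pos: [0.3952, -0.3416, 0.0263]
ee_rot: [3.141, 0.003, 2.233]
wrist_force: [0.1, 0.7, -0.7]
width: 0.0336
finger_force: 30.0
```

Request:
{"method": "creep_tool", "body": {"ticks": [{"aperture":0.02, "z":0.015}, {"aperture":0.02}, {"aperture":0.02}]}}

```text
time: 13.67
tool_pos: [0.3943, -0.3411, 0.022]
ee_rot: [3.142, 0.001, 2.232]
wrist_force: [0.2, 0.4, -1.3]
width: 0.034
finger_force: 30.0
```

Request:
{"method": "creep_tool", "body": {"ticks": [{"aperture":0.02, "z":0.01}, {"aperture":0.02}, {"aperture":0.02}]}}

```text
time: 13.92
tool_pos: [0.394, -0.3408, 0.0194]
ee_rot: [-3.142, -0.0, 2.233]
wrist_force: [-0.2, 0.5, -0.6]
width: 0.0338
finger_force: 30.0
```

To row units: 0.0015 m is 0.0075.

Request:
{"method": "creep_tool", "body": {"ticks": [{"aperture":0.02, "z":0.0075}, {"aperture":0.02}, {"aperture":0.02}]}}

```text
time: 14.17
tool_pos: [0.394, -0.3408, 0.0178]
ee_rot: [-3.142, -0.0, 2.233]
wrist_force: [0.1, -0.2, -1.5]
width: 0.0337
finger_force: 30.0
```

Request:
{"method": "creep_tool", "body": {"ticks": [{"aperture":0.02, "z":0.005}, {"aperture":0.02}, {"aperture":0.02}]}}

```text
time: 14.42
tool_pos: [0.3943, -0.3411, 0.0174]
ee_rot: [-3.142, 0.001, 2.233]
wrist_force: [-0.7, 0.9, 1.6]
width: 0.0339
finger_force: 30.0
```

To row units: -0.04 m is -0.2, -0.03 m is -0.15, -0.055 rad is -0.0275.

Request:
{"method": "creep_tool", "body": {"ticks": [{"aperture":0.094}, {"aperture":0.094}, {"aperture":0.094}, {"aperture":0.094}, {"aperture":0.094}, {"aperture":0.094}, {"aperture":0.094, "z":-0.15}, {"aperture":0.094, "z":-0.2}, {"aperture":0.094, "z":-0.2, "twist":-0.0275}, {"aperture":0.094}, {"aperture":0.094}]}}

```text
time: 15.33
tool_pos: [0.3956, -0.3425, 0.1306]
ee_rot: [3.141, 0.008, 2.287]
wrist_force: [-0.4, 0.1, -1.0]
width: 0.0938
finger_force: 0.0
```

```bash
python3 -c "
from h import *
go(.6311,-.2653,.006,2.288)"
```

```text
at [ 0.3956 -0.3425  0.1306] yaw 2.2874 q6 -1.539
turn 3.141 then dx 0.0966 dy -0.2282 dz 0.1246 | move first dx -0.0965 dy 0.2283
turn -0.001 then dx -0.0966 dy 0.2282 dz 0.1246 | move first dx -0.0965 dy 0.2283
turn -3.142 then dx 0.0966 dy -0.2282 dz 0.1246 | move first dx -0.0965 dy 0.2283
```

To row units: 0.0326 m is 0.163, 0.03 m is 0.15.

Request:
{"method": "creep_tool", "body": {"ticks": [{"aperture":0.094, "x":-0.069, "y":0.163}, {"aperture":0.094, "x":-0.069, "y":0.163}, {"aperture":0.094, "x":-0.069, "y":0.163}, {"aperture":0.094, "x":-0.069, "y":0.163}, {"aperture":0.094, "x":-0.069, "y":0.163}, {"aperture":0.094, "x":-0.069, "y":0.163}, {"aperture":0.094, "x":-0.069, "y":0.163}, {"aperture":0.094, "z":0.15}, {"aperture":0.094, "z":0.15}, {"aperture":0.094}, {"aperture":0.094}, {"aperture":0.094}]}}

```text
time: 16.33
tool_pos: [0.6292, -0.2639, 0.0669]
ee_rot: [-3.141, -0.001, 2.287]
wrist_force: [0.5, 0.1, 0.6]
width: 0.0937
finger_force: 0.0
```

```bash
python3 -c "
from h import *
go(.6311,-.2653,.006,2.288)
s=snapshot('wrist');cv2.imwrite('pics/w2.png',s['color'])
p=proj(s,place([.618,-.286,2.288],lift(Lc,.03)));im=s['color'].copy();cv2.polylines(im,[(p*16).round().astype(int)],True,(0,0,255),1,cv2.LINE_AA,4);cv2.imwrite('pics/w2.png',im)"
```

```text
at [ 0.6292 -0.2639  0.0669] yaw 2.287 q6 -1.196
turn 3.141 then dx 0.0023 dy -0.0005 dz 0.0609 | move first dx -0.0023 dy 0.0005
turn -0.001 then dx -0.0023 dy 0.0005 dz 0.0609 | move first dx -0.0023 dy 0.0005
turn -3.143 then dx 0.0023 dy -0.0005 dz 0.0609 | move first dx -0.0023 dy 0.0005
```

View pics/w2.png

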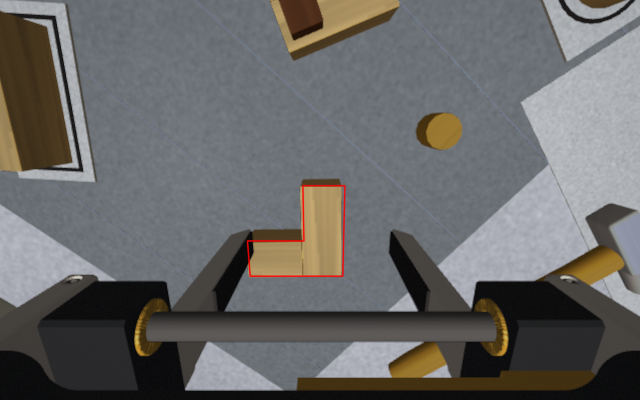

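The wrist overlay matches the plain L top: elbow at (343,276), notch corner at (302,240). Descending.

To row units: 0.02 m is 0.1, 0.012 m is 0.06.

Request:
{"method": "creep_tool", "body": {"ticks": [{"aperture":0.094, "x":-0.0115, "y":0.0025, "z":0.1}, {"aperture":0.094, "z":0.1}, {"aperture":0.094, "z":0.06}, {"aperture":0.094, "z":0.03}, {"aperture":0.094, "z":0.015}, {"aperture":0.094}, {"aperture":0.094}]}}

```text
time: 16.97
tool_pos: [0.6322, -0.2656, 0.0074]
ee_rot: [3.141, 0.002, 2.288]
wrist_force: [0.1, -0.2, -0.9]
width: 0.0942
finger_force: 0.0
```

```bash
python3 -c "
from h import *
print(get_obs()['wrist_force'])
go(.6311,-.2653,.006,2.288)"
```

```text
[ 0.08379453 -0.15147531 -0.91609327]
at [ 0.6322 -0.2656  0.0074] yaw 2.2875 q6 -1.197
turn 3.141 then dx -0.0009 dy 0.0006 dz 0.0014 | move first dx 0.0009 dy -0.0006
turn -0.000 then dx 0.0009 dy -0.0006 dz 0.0014 | move first dx 0.0009 dy -0.0006
turn -3.142 then dx -0.0009 dy 0.0006 dz 0.0014 | move first dx 0.0009 dy -0.0006
```

Request:
{"method": "creep_tool", "body": {"ticks": [{"aperture":0.02, "z":0.005}, {"aperture":0.02}, {"aperture":0.02}, {"aperture":0.02}, {"aperture":0.02}, {"aperture":0.02}, {"aperture":0.02}, {"aperture":0.02}, {"aperture":0.02}, {"aperture":0.02}, {"aperture":0.02}, {"aperture":0.02}]}}

```text
time: 17.97
tool_pos: [0.6314, -0.2652, 0.0049]
ee_rot: [-3.141, -0.0, 2.288]
wrist_force: [0.3, 0.0, 0.4]
width: 0.0328
finger_force: 30.0
```

```bash
python3 -c "
from h import *
print(place([.5918,.3095,1.556],[[.0062,-.0235,0]]))
P=place([.5918,.3095,1.556],[[.0062,-.0235,0]])[0]
go(P[0],P[1],.11,1.556)"
```

```text
[[0.61538916 0.31535162 0.        ]]
at [ 0.6314 -0.2652  0.0049] yaw 2.2876 q6 -1.197
turn 0.732 then dx 0.5803 dy -0.0246 dz -0.1051 | move first dx 0.4482 dy 0.3693
turn -2.410 then dx -0.5803 dy 0.0246 dz -0.1051 | move first dx 0.4482 dy 0.3693
```

To row units: -0.04 m is -0.2, 0.036 m is 0.18, 0.122 rad is 0.061.

Request:
{"method": "creep_tool", "body": {"ticks": [{"aperture":0.02, "z":-0.15}, {"aperture":0.02, "z":-0.2}, {"aperture":0.02, "z":-0.2}, {"aperture":0.02, "twist":0.061}, {"aperture":0.02, "twist":0.061}, {"aperture":0.02, "twist":0.061}, {"aperture":0.02, "twist":0.061}, {"aperture":0.02, "twist":0.061}, {"aperture":0.02, "twist":0.061}, {"aperture":0.02, "x":0.18, "y":-0.0075}, {"aperture":0.02, "x":0.18, "y":-0.0075}, {"aperture":0.02, "x":0.18, "y":-0.0075}, {"aperture":0.02, "x":0.18, "y":-0.0075}, {"aperture":0.02, "x":0.18, "y":-0.0075}, {"aperture":0.02, "x":0.18, "y":-0.0075}, {"aperture":0.02, "x":0.18, "y":-0.0075}, {"aperture":0.02, "x":0.18, "y":-0.0075}, {"aperture":0.02, "x":0.18, "y":-0.0075}, {"aperture":0.02, "x":0.18, "y":-0.0075}]}}

```text
time: 19.55
tool_pos: [0.6215, 0.0967, 0.115]
ee_rot: [3.142, 0.0, 1.556]
wrist_force: [1.3, 0.2, 0.1]
width: 0.0331
finger_force: 30.0
```

Request:
{"method": "creep_tool", "body": {"ticks": [{"aperture":0.02, "x":0.18, "y":-0.0075}, {"aperture":0.02, "x":0.18, "y":-0.0075}, {"aperture":0.02, "x":0.18, "y":-0.0075}, {"aperture":0.02, "x":0.18, "y":-0.0075}, {"aperture":0.02, "x":0.18, "y":-0.0075}, {"aperture":0.02, "x":0.18, "y":-0.0075}, {"aperture":0.02}, {"aperture":0.02}, {"aperture":0.02}]}}

```text
time: 20.3
tool_pos: [0.6161, 0.3108, 0.1145]
ee_rot: [-3.141, 0.001, 1.556]
wrist_force: [-0.5, -0.7, -0.9]
width: 0.0326
finger_force: 30.0
```

```bash
python3 -c "
from h import *
go(.6154,.3154,.0085,1.556)"
```

```text
at [0.6161 0.3108 0.1145] yaw 1.556 q6 0.4
turn 3.142 then dx -0.0046 dy 0.0007 dz 0.1060 | move first dx 0.0046 dy -0.0007
turn 0.000 then dx 0.0046 dy -0.0007 dz 0.1060 | move first dx 0.0046 dy -0.0007
turn -3.142 then dx -0.0046 dy 0.0007 dz 0.1060 | move first dx 0.0046 dy -0.0007
```

To row units: 0.03 m is 0.15, 0.02 m is 0.1.

Request:
{"method": "creep_tool", "body": {"ticks": [{"aperture":0.02, "x":0.023, "y":-0.0035, "z":0.15}, {"aperture":0.02, "z":0.15}, {"aperture":0.02, "z":0.1}, {"aperture":0.02, "z":0.06}, {"aperture":0.02, "z":0.03}, {"aperture":0.02, "z":0.015}, {"aperture":0.02}, {"aperture":0.02}, {"aperture":0.02}]}}

```text
time: 21.05
tool_pos: [0.6169, 0.3161, 0.0161]
ee_rot: [3.138, -0.001, 1.555]
wrist_force: [0.5, -0.5, -0.7]
width: 0.0325
finger_force: 30.0
```

Request:
{"method": "creep_tool", "body": {"ticks": [{"aperture":0.02, "z":0.01}, {"aperture":0.02}, {"aperture":0.02}]}}

```text
time: 21.3
tool_pos: [0.6157, 0.3158, 0.0123]
ee_rot: [3.141, -0.0, 1.556]
wrist_force: [-1.0, 0.6, -0.4]
width: 0.0324
finger_force: 30.0
```

Request:
{"method": "creep_tool", "body": {"ticks": [{"aperture":0.02, "z":0.0075}, {"aperture":0.02}, {"aperture":0.02}]}}

```text
time: 21.55
tool_pos: [0.6154, 0.3157, 0.0102]
ee_rot: [-3.141, 0.0, 1.556]
wrist_force: [0.5, 0.1, -0.4]
width: 0.033
finger_force: 30.0
```

To row units: 0.0012 m is 0.006.

Request:
{"method": "creep_tool", "body": {"ticks": [{"aperture":0.02, "z":0.006}, {"aperture":0.02}, {"aperture":0.02}]}}

```text
time: 21.8
tool_pos: [0.6155, 0.3157, 0.0091]
ee_rot: [-3.141, 0.0, 1.556]
wrist_force: [0.4, -0.0, -0.8]
width: 0.0329
finger_force: 30.0
```

Request:
{"method": "creep_tool", "body": {"ticks": [{"aperture":0.02, "z":0.005}, {"aperture":0.02}, {"aperture":0.02}]}}

```text
time: 22.05
tool_pos: [0.6156, 0.3157, 0.0081]
ee_rot: [-3.141, 0.0, 1.556]
wrist_force: [-0.4, -0.2, 0.0]
width: 0.0329
finger_force: 30.0
```

To row units: 0.001 m is 0.005.

Request:
{"method": "creep_tool", "body": {"ticks": [{"aperture":0.02, "z":0.005}, {"aperture":0.02}, {"aperture":0.02}]}}

```text
time: 22.3
tool_pos: [0.6158, 0.3158, 0.008]
ee_rot: [3.141, -0.0, 1.556]
wrist_force: [-1.1, -0.4, 3.0]
width: 0.0323
finger_force: 30.0
```

To row units: -0.04 m is -0.2, -0.03 m is -0.15.

Request:
{"method": "creep_tool", "body": {"ticks": [{"aperture":0.06}, {"aperture":0.06}, {"aperture":0.06}, {"aperture":0.06}, {"aperture":0.06}, {"aperture":0.06, "z":-0.1}, {"aperture":0.06, "z":-0.15}, {"aperture":0.06, "z":-0.2}, {"aperture":0.08, "z":-0.2}, {"aperture":0.094}, {"aperture":0.094}]}}

```text
time: 23.22
tool_pos: [0.6178, 0.3166, 0.1423]
ee_rot: [3.133, -0.004, 1.556]
wrist_force: [-0.5, -0.0, 0.5]
width: 0.0764
finger_force: 0.0
```

```bash
python3 -c "
from h import *
P=place([.5134,-.1304,1.072],[[-.0235,.0065,0]])[0];print(P)
go(P[0],P[1],.1,2.643)
s=snapshot('wrist');im=s['color'].copy()
for z in(.033,):
  p=proj(s,place([.5918,.3095,1.556],lift(Lc,z)));cv2.polylines(im,[(p*16).round().astype(int)],True,(0,0,255),1,cv2.LINE_AA,4)
cv2.imwrite('pics/w3.png',im)"
```

```text
[ 0.4964503  -0.14792734  0.        ]
at [0.6178 0.3166 0.1423] yaw 1.5556 q6 0.407
turn 2.054 then dx 0.1156 dy 0.4660 dz 0.0423 | move first dx -0.4664 dy -0.1142
turn -1.087 then dx -0.1156 dy -0.4660 dz 0.0423 | move first dx -0.4664 dy -0.1142
```

View pics/w3.png

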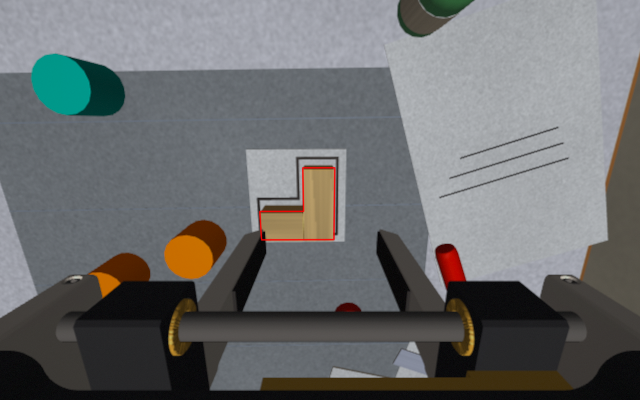

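The wrist overlay shows the plain L exactly where planned, with its black outline all round.

To row units: -0.0358 m is -0.179, -0.0089 m is -0.0445, -0.1208 rad is -0.0604.

Request:
{"method": "creep_tool", "body": {"ticks": [{"aperture":0.094, "twist":-0.0604}, {"aperture":0.094, "twist":-0.0604}, {"aperture":0.094, "twist":-0.0604}, {"aperture":0.094, "twist":-0.0604}, {"aperture":0.094, "twist":-0.0604}, {"aperture":0.094, "twist":-0.0604}, {"aperture":0.094, "twist":-0.0604}, {"aperture":0.094, "twist":-0.0604}, {"aperture":0.094, "twist":-0.0604}, {"aperture":0.094, "x":-0.0445, "y":-0.179}, {"aperture":0.094, "x":-0.0445, "y":-0.179}, {"aperture":0.094, "x":-0.0445, "y":-0.179}, {"aperture":0.094, "x":-0.0445, "y":-0.179}, {"aperture":0.094, "x":-0.0445, "y":-0.179}, {"aperture":0.094, "x":-0.0445, "y":-0.179}, {"aperture":0.094, "x":-0.0445, "y":-0.179}, {"aperture":0.094, "x":-0.0445, "y":-0.179}, {"aperture":0.094, "x":-0.0445, "y":-0.179}, {"aperture":0.094, "x":-0.0445, "y":-0.179}]}}

```text
time: 24.85
tool_pos: [0.5202, -0.0425, 0.1345]
ee_rot: [-3.14, -0.005, 2.643]
wrist_force: [1.1, 0.3, -0.1]
width: 0.094
finger_force: 0.0
```

Request:
{"method": "creep_tool", "body": {"ticks": [{"aperture":0.094, "x":-0.0445, "y":-0.179}, {"aperture":0.094, "x":-0.0445, "y":-0.179}, {"aperture":0.094, "x":-0.0445, "y":-0.179, "z":0.1}, {"aperture":0.094, "z":0.15}, {"aperture":0.094, "z":0.1}, {"aperture":0.094}, {"aperture":0.094}, {"aperture":0.094}]}}

```text
time: 25.52
tool_pos: [0.4947, -0.1478, 0.0674]
ee_rot: [-3.141, -0.0, 2.643]
wrist_force: [0.3, -0.2, -0.6]
width: 0.0941
finger_force: 0.0
```

```bash
python3 -c "
from h import *
go(.4965,-.1479,.0065,2.643)
s=snapshot('wrist');im=s['color'].copy()
p=proj(s,place([.5134,-.1304,1.072],lift(Lc,.03)));cv2.polylines(im,[(p*16).round().astype(int)],True,(0,0,255),1,cv2.LINE_AA,4)
cv2.imwrite('pics/w4.png',im)"
```

```text
at [ 0.4947 -0.1478  0.0674] yaw 2.6434 q6 -1.473
turn 3.142 then dx 0.0016 dy -0.0007 dz 0.0609 | move first dx -0.0016 dy 0.0007
turn 0.000 then dx -0.0016 dy 0.0007 dz 0.0609 | move first dx -0.0016 dy 0.0007
turn -3.141 then dx 0.0016 dy -0.0007 dz 0.0609 | move first dx -0.0016 dy 0.0007
```

View pics/w4.png

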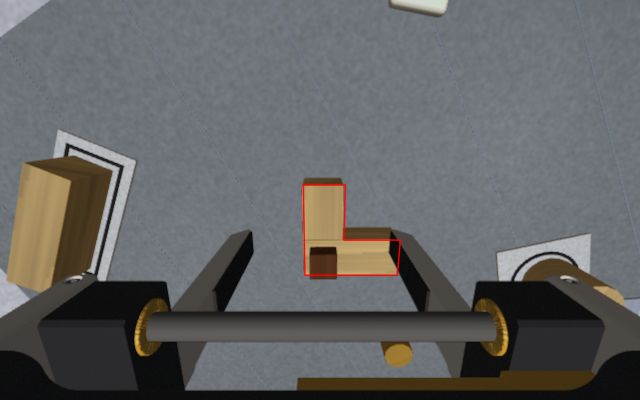

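The overlay fits the roof L: arm end at y=185, notch corner at (344,240), box on the elbow at (323,262). Descend and grip.

To row units: 0.02 m is 0.1, 0.012 m is 0.06.

Request:
{"method": "creep_tool", "body": {"ticks": [{"aperture":0.094, "x":-0.008, "y":0.0035, "z":0.1}, {"aperture":0.094, "z":0.1}, {"aperture":0.094, "z":0.06}, {"aperture":0.094, "z":0.03}, {"aperture":0.094, "z":0.0175}, {"aperture":0.094}, {"aperture":0.094}, {"aperture":0.02}, {"aperture":0.02}, {"aperture":0.02}, {"aperture":0.02}, {"aperture":0.02}, {"aperture":0.02}, {"aperture":0.02}, {"aperture":0.02}, {"aperture":0.02}, {"aperture":0.02}, {"aperture":0.02}, {"aperture":0.02}]}}

```text
time: 27.15
tool_pos: [0.4964, -0.1482, 0.0059]
ee_rot: [-3.142, 0.0, 2.643]
wrist_force: [0.8, -0.5, -0.1]
width: 0.0329
finger_force: 29.9
```

```bash
python3 -c "
from h import *
o=get_obs();t=o['tool_pos'];y=o['ee_rot'][2]-np.pi/2
d=t[:2]-[.5134,-.1304];c,q=np.cos(y),np.sin(y);gx,gy=c*d[0]+q*d[1],-q*d[0]+c*d[1];print('grip local',gx,gy,y)
P=place([.5918,.3095,1.556-np.pi],[[-.0235,gy,0]])[0];print(P)
go(P[0],P[1],.13,-.0148,False)"
```

```text
grip local -0.023778164803377758 0.006431657687459298 1.072008269222799
[0.59857865 0.33290227 0.        ]
at [ 0.4964 -0.1482  0.0059] yaw 2.6428 q6 -1.472
turn 2.658 then dx 0.0951 dy -0.4826 dz -0.1241 | move first dx 0.1404 dy 0.4714
```

The manual's scale: shifts go in shares of 20 cm and turns go in shares of 2 rad. Converting my numbers, -0.034 m is -0.17, -0.03 m is -0.15, 0.1208 rad is 0.0604.

Request:
{"method": "creep_tool", "body": {"ticks": [{"aperture":0.02, "z":-0.15}, {"aperture":0.02, "z":-0.15}, {"aperture":0.02, "z":-0.15}, {"aperture":0.02, "z":-0.17}, {"aperture":0.02, "twist":0.0604}, {"aperture":0.02, "twist":0.0604}, {"aperture":0.02, "twist":0.0604}, {"aperture":0.02, "twist":0.0604}, {"aperture":0.02, "twist":0.0604}, {"aperture":0.02, "twist":0.0604}, {"aperture":0.02, "twist":0.0604}, {"aperture":0.02, "twist":0.0604}, {"aperture":0.02, "twist":0.0604}, {"aperture":0.02, "twist":0.0604}, {"aperture":0.02, "twist":0.0604}, {"aperture":0.02, "twist":0.0604}, {"aperture":0.02, "twist":0.0604}, {"aperture":0.02, "twist":0.0604}, {"aperture":0.02, "twist":0.0604}, {"aperture":0.02, "twist":0.0604}]}}

```text
time: 28.82
tool_pos: [0.4961, -0.1481, 0.1296]
ee_rot: [-3.141, 0.0, 0.704]
wrist_force: [-0.1, -0.3, -1.1]
width: 0.0331
finger_force: 29.9
```

Request:
{"method": "creep_tool", "body": {"ticks": [{"aperture":0.02, "twist":0.0604}, {"aperture":0.02, "twist":0.0604}, {"aperture":0.02, "twist":0.0604}, {"aperture":0.02, "twist":0.0604}, {"aperture":0.02, "twist":0.0604}, {"aperture":0.02, "twist":0.0604}, {"aperture":0.02, "x":0.0365, "y":-0.185}, {"aperture":0.02, "x":0.0365, "y":-0.185}, {"aperture":0.02, "x":0.0365, "y":-0.185}, {"aperture":0.02, "x":0.0365, "y":-0.185}, {"aperture":0.02, "x":0.0365, "y":-0.185}, {"aperture":0.02, "x":0.0365, "y":-0.185}, {"aperture":0.02, "x":0.0365, "y":-0.185}, {"aperture":0.02, "x":0.0365, "y":-0.185}, {"aperture":0.02, "x":0.0365, "y":-0.185}, {"aperture":0.02, "x":0.0365, "y":-0.185}, {"aperture":0.02, "x":0.0365, "y":-0.185}, {"aperture":0.02, "x":0.0365, "y":-0.185}, {"aperture":0.02, "x":0.0365, "y":-0.185}, {"aperture":0.02}]}}

```text
time: 30.48
tool_pos: [0.5977, 0.3381, 0.1276]
ee_rot: [-3.139, 0.002, -0.008]
wrist_force: [-0.6, -0.4, -1.0]
width: 0.0324
finger_force: 29.9
```

Request:
{"method": "creep_tool", "body": {"ticks": [{"aperture":0.02}, {"aperture":0.02}, {"aperture":0.02}]}}

```text
time: 30.73
tool_pos: [0.5984, 0.33, 0.1298]
ee_rot: [3.141, 0.0, -0.016]
wrist_force: [0.0, 0.2, -0.4]
width: 0.0331
finger_force: 29.9
```

```bash
python3 -c "
from h import *
go(.5989,.3332,.039,-.0148,False)"
```

```text
at [0.5984 0.33   0.1298] yaw -0.016 q6 2.008
turn -0.001 then dx 0.0005 dy -0.0032 dz 0.0908 | move first dx 0.0005 dy -0.0032
```

Request:
{"method": "creep_tool", "body": {"ticks": [{"aperture":0.02, "x":0.0025, "y":-0.016, "z":0.15}, {"aperture":0.02, "z":0.15}, {"aperture":0.02, "z":0.06}, {"aperture":0.02, "z":0.03}, {"aperture":0.02, "z":0.015}, {"aperture":0.02}, {"aperture":0.02}, {"aperture":0.02}, {"aperture":0.02}]}}

```text
time: 31.48
tool_pos: [0.5999, 0.3349, 0.0508]
ee_rot: [-3.14, -0.003, -0.015]
wrist_force: [0.8, -0.9, -2.0]
width: 0.0325
finger_force: 29.9
```

```bash
python3 -c "
from h import *
go(.5989,.3332,.039,-.0148,False)
t=get_obs()['tool_pos'];z=t[2]-.0059
s=snapshot('wrist');im=s['color'].copy()
o=place([t[0],t[1],1.556-np.pi],[[.0235,-.0064,0]])[0];print(o)
for p,h,c in(([.5921,.3098,1.556],.033,(0,0,255)),([o[0],o[1],1.556-np.pi],z+.03,(0,255,0))):
  p=proj(s,place(p,lift(Lc,h)));cv2.polylines(im,[(p*16).round().astype(int)],True,c,1,cv2.LINE_AA,4)
cv2.imwrite('pics/w5.png',cv2.resize(im[100:300,190:450],None,fx=3,fy=3))"
```

```text
at [0.5999 0.3349 0.0508] yaw -0.0148 q6 2.012
turn -0.000 then dx -0.0010 dy 0.0018 dz 0.0118 | move first dx -0.0010 dy 0.0018
[0.59314978 0.31153501 0.        ]
```

View pics/w5.png

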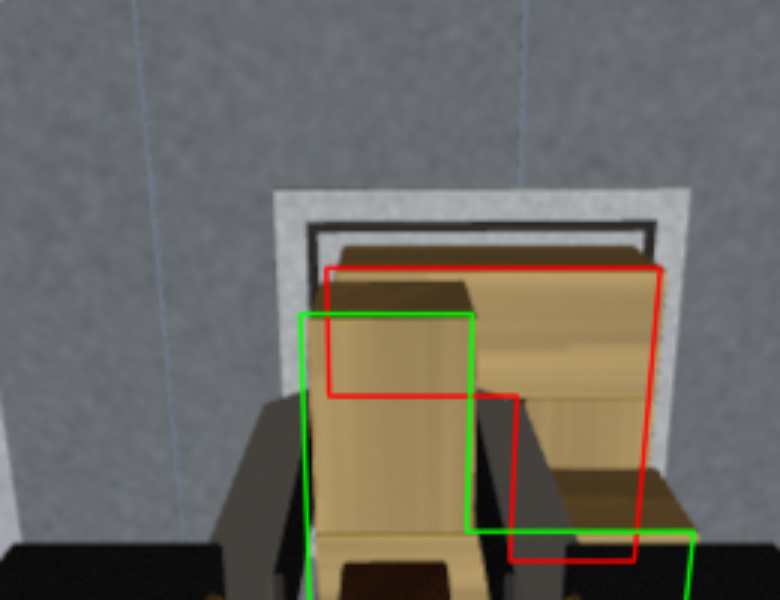

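Both outlines (lower L in red, held L in green) fit to about 1 mm with the same small bias. Settle and lower.

To row units: 0.003 m is 0.015.

Request:
{"method": "creep_tool", "body": {"ticks": [{"aperture":0.02, "z":0.015}, {"aperture":0.02}, {"aperture":0.02}, {"aperture":0.02}, {"aperture":0.02}]}}

```text
time: 31.95
tool_pos: [0.5989, 0.3345, 0.0458]
ee_rot: [3.141, 0.0, -0.015]
wrist_force: [0.6, 0.2, -0.7]
width: 0.0326
finger_force: 29.9
```

```bash
python3 -c "
from h import *
go(.5989,.3332,.039,-.0148,False)"
```

```text
at [0.5989 0.3345 0.0458] yaw -0.0148 q6 2.012
turn -0.000 then dx 0.0000 dy 0.0013 dz 0.0068 | move first dx 0.0000 dy 0.0013
```

To row units: 0.003 m is 0.015, 0.0013 m is 0.0065.

Request:
{"method": "creep_tool", "body": {"ticks": [{"aperture":0.02, "y":0.0065, "z":0.015}, {"aperture":0.02}, {"aperture":0.02}, {"aperture":0.02}]}}

```text
time: 32.28
tool_pos: [0.5988, 0.3331, 0.0427]
ee_rot: [3.141, 0.0, -0.015]
wrist_force: [-0.3, -0.2, -1.7]
width: 0.0325
finger_force: 29.9
```

Request:
{"method": "creep_tool", "body": {"ticks": [{"aperture":0.02, "z":0.0075}, {"aperture":0.02}, {"aperture":0.02}]}}

```text
time: 32.53
tool_pos: [0.5988, 0.3332, 0.0412]
ee_rot: [3.141, 0.0, -0.015]
wrist_force: [-0.8, 0.2, -0.4]
width: 0.0322
finger_force: 29.9
```

Request:
{"method": "creep_tool", "body": {"ticks": [{"aperture":0.02, "z":0.005}, {"aperture":0.02}, {"aperture":0.02}]}}

```text
time: 32.78
tool_pos: [0.5989, 0.3332, 0.0403]
ee_rot: [3.141, 0.0, -0.015]
wrist_force: [0.5, 0.4, -0.7]
width: 0.0327
finger_force: 29.9
```

To row units: 0.001 m is 0.005.

Request:
{"method": "creep_tool", "body": {"ticks": [{"aperture":0.02, "z":0.005}, {"aperture":0.02}, {"aperture":0.02}]}}

```text
time: 33.03
tool_pos: [0.5988, 0.3332, 0.0393]
ee_rot: [3.141, 0.0, -0.015]
wrist_force: [0.3, -0.3, -0.2]
width: 0.0326
finger_force: 29.9
```

Request:
{"method": "creep_tool", "body": {"ticks": [{"aperture":0.02, "z":0.0035}, {"aperture":0.02}, {"aperture":0.02}]}}

```text
time: 33.28
tool_pos: [0.599, 0.3333, 0.0389]
ee_rot: [-3.141, -0.0, -0.015]
wrist_force: [-0.2, 0.1, 0.2]
width: 0.0329
finger_force: 29.9
```

To row units: 0.0007 m is 0.0035.

Request:
{"method": "creep_tool", "body": {"ticks": [{"aperture":0.02, "z":0.0035}, {"aperture":0.02}, {"aperture":0.02}]}}

```text
time: 33.53
tool_pos: [0.5991, 0.3333, 0.0389]
ee_rot: [-3.141, -0.001, -0.015]
wrist_force: [-1.5, -0.6, 4.5]
width: 0.0327
finger_force: 29.9
```

Contact at the expected height. Release gently, retreat, look.

To row units: -0.04 m is -0.2, -0.03 m is -0.15.

Request:
{"method": "creep_tool", "body": {"ticks": [{"aperture":0.055}, {"aperture":0.055}, {"aperture":0.055}, {"aperture":0.055}, {"aperture":0.055}, {"aperture":0.055, "z":-0.075}, {"aperture":0.055, "z":-0.15}, {"aperture":0.055, "z":-0.2}, {"aperture":0.055, "z":-0.2}, {"aperture":0.055, "x":-0.2}, {"aperture":0.055, "x":-0.2}, {"aperture":0.055, "x":-0.2}, {"aperture":0.055, "x":-0.2, "y":0.15}, {"aperture":0.055, "x":-0.15, "y":0.15}, {"aperture":0.055, "y":0.15}, {"aperture":0.055}, {"aperture":0.055}]}}

```text
time: 34.95
tool_pos: [0.4148, 0.2509, 0.1635]
ee_rot: [-3.141, -0.001, -0.016]
wrist_force: [0.7, -0.5, 0.5]
width: 0.055
finger_force: 0.0
```

```bash
python3 -c "
from h import *
s=snapshot('top');im=s['color']
b=lambda x,y,w,h:cv2.resize(im[y:y+h,x:x+w],(w*5,h*5),interpolation=cv2.INTER_CUBIC)
rec=lambda a,b:np.array([[-a,-b],[a,-b],[a,b],[-a,b]])/2e3
a=b(195,140,70,60);pts=[([.5921,.3098,1.556],lift(Lc,.033)),([.5921,.3098,1.556-np.pi],lift(Lc,.063))]
for (p,L),c in zip(pts,((0,0,255),(0,255,0))):
  q=(proj(s,place(p,L))-[195-.4,140-.4])*5;cv2.polylines(a,[(q*16).round().astype(int)],True,c,1,cv2.LINE_AA,4)
c=b(310,116,70,60);d=b(445,215,80,60)
cv2.imwrite('pics/f.png',np.vstack([np.hstack([a,c]),np.hstack([b(195,140,70,60),d[:,:350]])]))"
```

```text
(no output)
```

View pics/f.png

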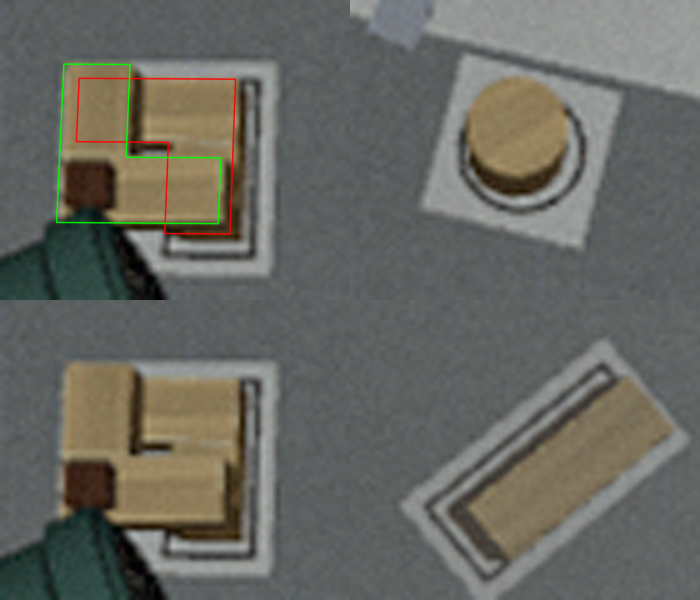

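```bash
python3 -c "
from h import *
s=snapshot('top')
S=lambda a,x,y:np.array(a,float)/5+[x-.4,y-.4]
print('hall',ray(s,S([[167,127]],310,116)[0],.051),'circle',ray(s,S([[172.5,147]],310,116)[0],.003))
rec=lambda a,b:np.array([[-a,-b],[a,-b],[a,b],[-a,b]])/2e3
print('block',fit(s,lift(rec(104,34),.047),S([[160,260],[326,132],[278,75],[118,207]],445,215),-.9,[.39,-.34]))
print('roof',fit(s,lift(Lc[1:],.063),S([[223,225],[226,157],[132,157],[133,63],[66,62]],195,140),-1.58,[.59,.31]))
q=S([[240,78]],195,140)[0];print('plain elbow',ray(s,q,.033),place([.5921,.3098,1.556],[[-.04,-.04,.033]]))
print('outline right/bottom',ray(s,S([[257,168]],195,140)[0],.003),ray(s,S([[210,255]],195,140)[0],.003))
"
```

```text
hall [0.66181835 0.01117196 0.051     ] circle [0.66401219 0.00756869 0.003     ]
block (array([ 0.39199026, -0.33987452, -0.92005606]), np.float64(0.5024163893828018))
roof (array([ 0.59214937,  0.30744185, -1.58328293]), np.float64(0.4424700973378606))
plain elbow [0.63183798 0.26670918 0.033     ] [[0.63150379 0.26921255 0.033     ]]
outline right/bottom [0.59115519 0.26266967 0.003     ] [0.545586   0.28611263 0.003     ]
```

The pile stands squarely: both Ls measure at y≈0.3074 and x≈0.592. The block is centred on its board. The hall looks about 4 mm off centre, so I check it from the wrist.

```bash
python3 -c "
from h import *
go(.662,.0095,.16,-.0148,False)"
```

```text
at [0.4154 0.252  0.1633] yaw -0.0151 q6 2.014
turn -0.000 then dx 0.2501 dy 0.2388 dz 0.0033 | move first dx 0.2502 dy 0.2387
```

To row units: 0.0265 m is 0.1325, 0.0231 m is 0.1155.

Request:
{"method": "creep_tool", "body": {"ticks": [{"aperture":0.094, "x":0.1155, "y":0.1325}, {"aperture":0.094, "x":0.1155, "y":0.1325}, {"aperture":0.094, "x":0.1155, "y":0.1325}, {"aperture":0.094, "x":0.1155, "y":0.1325}, {"aperture":0.094, "x":0.1155, "y":0.1325}, {"aperture":0.094, "x":0.1155, "y":0.1325}, {"aperture":0.094, "x":0.1155, "y":0.1325}, {"aperture":0.094, "x":0.1155, "y":0.1325}, {"aperture":0.094, "x":0.1155, "y":0.1325}, {"aperture":0.094}, {"aperture":0.094}, {"aperture":0.094}]}}

```text
time: 36.05
tool_pos: [0.6195, 0.0108, 0.1621]
ee_rot: [-3.141, 0.002, -0.014]
wrist_force: [-0.4, 0.0, -0.1]
width: 0.0938
finger_force: 0.0
```

```bash
python3 -c "
from h import *
s=snapshot('wrist');im=s['color']
p=proj(s,[[.6626,.0078,.003]])[0];print(p,get_obs()['tool_pos'])
x,y=int(p[0])-80,max(0,int(p[1])-60);print(x,y)
cv2.imwrite('pics/w6.png',cv2.resize(im[y:y+120,x:x+160],None,fx=5,fy=5,interpolation=cv2.INTER_CUBIC))"
```

```text
[321.6530964  151.76064821] [0.61917628 0.01122589 0.16251309]
241 91
```

View pics/w6.png

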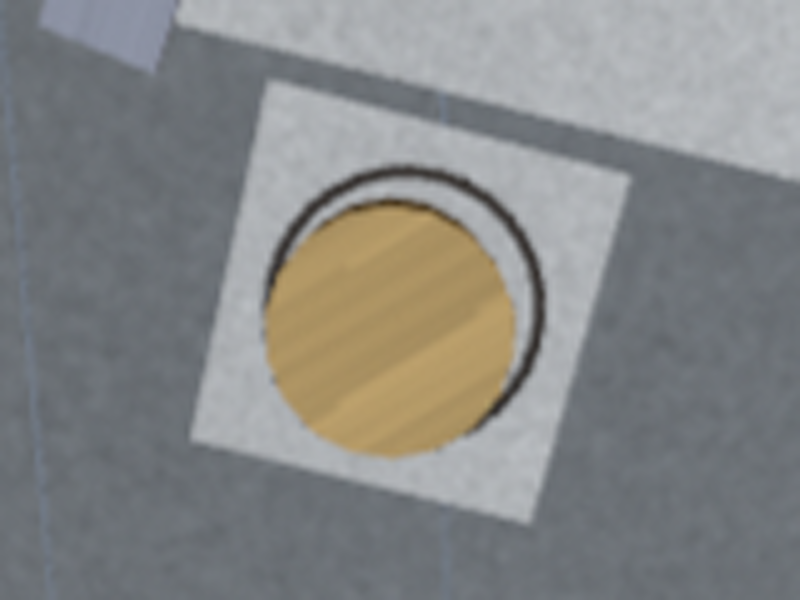

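The wrist crop shows the circle centred at about (405,307) and the hall top at about (390,330). Converting to world positions.

```bash
python3 -c "
from h import *
s=snapshot('wrist')
S=lambda u,v:(u/5+241-.4,v/5+91-.4)
print('circle',ray(s,S(405,307),.003),'hall',ray(s,S(390,330),.051))
go(.6615,.0105,.017,-.0148,False)"
```

```text
circle [0.6620451  0.00831486 0.003     ] hall [0.66278452 0.0115061  0.051     ]
at [0.619  0.0114 0.1629] yaw -0.013 q6 1.51
turn 0.002 then dx 0.0425 dy 0.0003 dz 0.1459 | move first dx 0.0425 dy 0.0004
```

Hall is 3 mm off in +y; still inside, but I'll recentre it.

To row units: 0.04 m is 0.2, 0.03 m is 0.15.

Request:
{"method": "creep_tool", "body": {"ticks": [{"aperture":0.094, "x":0.1075}, {"aperture":0.094, "x":0.1075}, {"aperture":0.094, "z":0.2}, {"aperture":0.094, "z":0.2}, {"aperture":0.094, "z":0.15}, {"aperture":0.094, "z":0.1}, {"aperture":0.094, "z":0.06}, {"aperture":0.094}, {"aperture":0.094}, {"aperture":0.04}, {"aperture":0.04}, {"aperture":0.04}, {"aperture":0.04}, {"aperture":0.04}, {"aperture":0.04}, {"aperture":0.04}, {"aperture":0.04}, {"aperture":0.04}, {"aperture":0.04}]}}

```text
time: 37.73
tool_pos: [0.6624, 0.0094, 0.0213]
ee_rot: [-3.141, -0.0, -0.015]
wrist_force: [-0.5, 0.8, 1.5]
width: 0.0516
finger_force: 30.0
```

Request:
{"method": "creep_tool", "body": {"ticks": [{"aperture":0.04, "z":-0.015}, {"aperture":0.04}, {"aperture":0.04, "y":0.015}, {"aperture":0.04}, {"aperture":0.04}, {"aperture":0.04, "z":0.0125}, {"aperture":0.04}, {"aperture":0.04}]}}

```text
time: 38.4
tool_pos: [0.6621, 0.0062, 0.0213]
ee_rot: [3.141, 0.0, -0.015]
wrist_force: [-0.1, 0.4, -1.0]
width: 0.0517
finger_force: 30.0
```

To row units: 0.0007 m is 0.0035.

Request:
{"method": "creep_tool", "body": {"ticks": [{"aperture":0.04, "z":0.0035}, {"aperture":0.04}, {"aperture":0.04}]}}

```text
time: 38.65
tool_pos: [0.6621, 0.0063, 0.0213]
ee_rot: [3.141, -0.0, -0.015]
wrist_force: [-1.9, 0.1, 2.8]
width: 0.0516
finger_force: 30.0
```

Request:
{"method": "creep_tool", "body": {"ticks": [{"aperture":0.094}, {"aperture":0.094}, {"aperture":0.094}, {"aperture":0.094}, {"aperture":0.094}, {"aperture":0.094}, {"aperture":0.094, "z":-0.15}, {"aperture":0.094, "z":-0.2}, {"aperture":0.094, "z":-0.2}, {"aperture":0.094, "z":-0.15}, {"aperture":0.094, "x":-0.2}, {"aperture":0.094, "x":-0.2}, {"aperture":0.094, "x":-0.2}, {"aperture":0.094, "x":-0.2}, {"aperture":0.094, "x":-0.2}, {"aperture":0.094}, {"aperture":0.094}, {"aperture":0.094}]}}

```text
time: 40.15
tool_pos: [0.463, 0.0092, 0.1616]
ee_rot: [3.141, -0.003, -0.015]
wrist_force: [0.3, -0.4, -0.1]
width: 0.0939
finger_force: 0.0
```

```bash
python3 -c "
from h import *
s=snapshot('scene');im=s['color']
cv2.imwrite('pics/f2.png',cv2.resize(im[140:280,150:460],None,fx=2.5,fy=2.5,interpolation=cv2.INTER_CUBIC))"
```

```text
(no output)
```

View pics/f2.png

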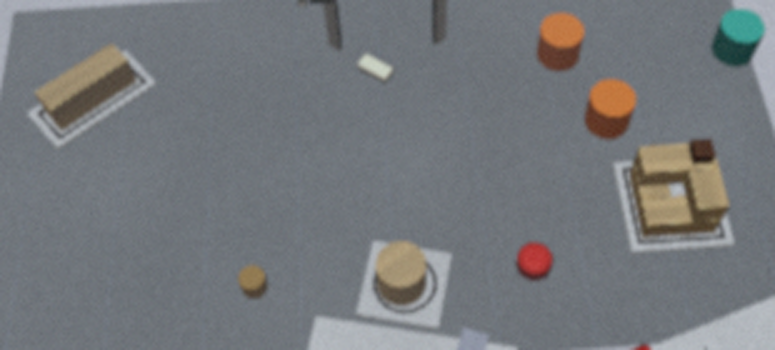

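The scene view shows everything in place. The hall (402,272) and block (87,85) stand inside their outlines. The two Ls (680,188) are stacked into a square courtyard, box up, and the gripper is clear.

```bash
python3 -c "
from bench import *
print(close_job())"
```

```text
the job is handed in; nothing more can be done
None
```

The job is handed in at about 40 s: hall and long block upright inside their outlines, the plain L in its outline with the roof L on top a half turn round, box up; the last view showed everything standing free and the gripper clear.

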